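Stack the empty sorting trays and close them with their lid

TASK

Put the empty sorting trays away: onto the tray that is screwed to the plywood board, stack the three loose trays with a narrow pouring end, the deepest first, then the middle one, then the shallowest, and put their lid on top. Bring them one at a time in that order, each turned so that its narrow end points the same way as the one below and it drops fully home. Leave the other things on the bench where they are.

Things in the scene. Friction and masses are not known exactly. Their poses are not given: they have to be found in the camera images.
- tray_deep: Deepest loose sorting tray, no partition, 260 g. Outline and axes as base_tray, walls 4 mm. Rim at z=72 mm; origin on its underside, near its balance point: grip the 60 width at x=0, above z=12. Below z=10 is a foot, inset 6.5 mm (11 at its bottom), that drops into the mouth of a tray turned alike, 2.5 mm play. Seated: origin 32 mm above that of base_tray. Upright on the bench.
- tray_middle: Middle-deep loose sorting tray, one partition, 210 g. Outline and axes as base_tray, walls 4 mm. Rim at z=58 mm; origin on its underside, near its balance point: grip the 60 width at x=0, above z=12. Below z=10 is a foot, inset 6.5 mm (11 at its bottom), that drops into the mouth of a tray turned alike, 2.5 mm play. Seated: origin 62 mm above that of tray_deep. Upright on the bench.
- tray_shallow: Shallowest loose sorting tray, two partitions, 170 g. Outline and axes as base_tray, walls 4 mm. Rim at z=44 mm; origin on its underside, near its balance point: grip the 60 width at x=0, above z=12. Below z=10 is a foot, inset 6.5 mm (11 at its bottom), that drops into the mouth of a tray turned alike, 2.5 mm play. Seated: origin 48 mm above that of tray_middle. Upright on the bench.
- lid: The trays' lid, 180 g: bare metal plate of the same outline, axes and foot as the trays, plate from z=10 to 16 mm, with a wooden grip rib on it, 14 mm wide (y), 44 long (x), from z=16 to 50, centred on the origin. Origin on the underside of the foot, x towards the narrow end. Seated: origin 34 mm above that of tray_shallow. Upright on the bench.
- base_tray: Lowest tray, bare metal, screwed to a plywood board (136 x 84 x 12 mm), fixed. Outline of all trays: 60 mm wide (y), straight from x=-50 (flat back) to x=+22, then slanting in to a flat nose 28 wide at x=+58 (narrow pouring end). Walls 4 mm, open top, rim at z=42, inner floor at z=15. Origin under the board, on the bench; z up, x to the narrow end.
- round_dish: Bystander: a round bare metal dish, 96 across, 40 high, loose. Origin at the centre of its underside.
- square_box: Bystander: a plain rectangular open metal box, 105 (x) x 66 (y), 45 high, no narrow end, loose. Origin at the centre of its underside.
- paint_can: Bystander: a closed steel paint can, 100 across, 125 high, loose. Origin at the centre of its underside.
- tape_roll: Bystander: a roll of pale paper tape lying flat, 100 across, 48 high, loose. Origin at the centre of its underside.
- screwdriver: Bystander: a green-handled screwdriver lying behind the work area, away from the robot, across its view; about 200 long, loose. Origin under its middle, x along its length.
Not all that is in view belongs to the job. What is shaped like the lid but blue is not meant. What is shaped like the tray_deep but orange is not meant.

How it is judged:
By the outcome, as a careful person would: the job done as asked, in the order asked, and still so for the second after the job is handed in, with the robot touching nothing.
It also fails if it takes over 115 s, if anything falls off the work surface, if the arm or the gripper's body presses on something with over 40 N, if the wrist force passes 120 N, or if a joint passes its speed limit or range.

ROBOT

A 6-joint arm with a two-finger parallel gripper is mounted at the origin on the work surface. World frame = base frame: x ahead of the robot, y to its left, z up, the work surface at z = 0. Lengths are in mm, angles in degrees, forces in N, time in s.
With the tool pointing down it reaches from about 275 to 875 mm from the base axis. Payload 12.5 kg.
Tool frame: the origin (TCP) lies midway between the tips of the shut fingers; the grasp point (between the pads) lies robot.grip_point_offset behind it (robot.grip_point_offset is the distance from the TCP to the grasp point, in mm); z points along the fingers, y is the line along which they close (so a half turn about z gives the same grasp; the last joint's range is limited). The gripper opens to 85 mm and grips with 20 to 120 N. Pads are 22 mm wide; open, the fingers measure 114 mm over their backs; the gripper's body (76 mm by 85 mm) begins 54 mm behind the grasp point. The pads swing forward as they close: fully open they stand 13 mm farther back than shut.
Start: joints at [-79.733, 20.094, 94.641, -0, 65.266, -4.847], TCP at [143.433, -530.953, 231.29] pointing down, gripper open.
Joint ranges: [-157.81, 157.81], [-45, 120.19], [0.68, 151.7], [-89.99, 269.99], [4.06, 180], [-164.3, 164.3]. Speed limits (degrees/s): [127.2, 127.2, 159.86, 180, 180, 180].

INTERFACE

Orientations are given as [roll, pitch, yaw] about the fixed x, y, z axes, in that order (R = Rz(yaw) Ry(pitch) Rx(roll)).
In Python, from station import readout, read_camera, get_calibration, robot gives the robot as it stands.
- The arm moves only by the tool drive_tool, never from a script. Its argument "targets" is a list of rows, each a list of 7 numbers: the shift along the tool's x, y, z in units of 0.05 m (1.0 is 0.05 m), then the turn, a rotation vector about the tool's x, y, z in units of 0.15 rad (1.0 is 0.15 rad), then the gripper command: -1 is shut, 1 is fully open, values between are in proportion. A call has 1 to 20 rows; each row shifts and turns the commanded pose from where the row before left it, along the tool's axes as they then stand; what a row does not reach is not made up. A row lasts 1/10 s, in which the tool goes at most 50 mm and 8.59 degrees, less where a joint would pass 70% of its speed; a pose out of reach is approached as far as the arm can. A call with a number of a shift or a turn outside -1 to 1 is refused whole. A call with a gripper value outside its range is refused whole. The fingers move at their own pace and stop on an object; the grip force is fixed at half the most. Time passes only in rows, so rows that do not move let the fingers close. It gives the time, the measured TCP pose, the force, the opening and the grip force at its end, in the units of the state.
- readout.state(): the state, without advancing time (a new reading comes with each control period).
- read_camera(name): name is "side" or "top"; returns (picture, depth): 400x640x3 uint8, blue, green, red; 400x640 float32, mm along the optical axis (not along the pixel's ray), 0 where there is no reading.
- get_calibration(name): a dict with "intrinsics" (3x3 intrinsics, pixels), "rvec" (rotation vector, rad) and "tvec" (3), from world to camera coordinates, as OpenCV has them. Camera axes: x right, y down, z forward; pixel columns grow to the right and rows downward; lengths in mm; the calibration is good to about 2 mm. A picture is of the moment at which its call begins. get_calibration takes no time and is no camera call.
- robot.hand_in(): hands the job in; it is judged then, once.
The state is a dict: "time_s": time; "joints": joint angles; "joint_velocities": joint speeds; "joint_torque": joint torques, N m; "tcp_pos": TCP position; "tcp_rot": TCP orientation; "wrist_force": force on the tool from outside, world axes, zero at the start; "moment": the same for the moment, N m; "opening": finger opening in mm; "grip_force": force on a finger pad.
Only numpy, scipy, OpenCV 4.12 (cv2) and the standard library are available. Lean on these libraries where they do the work, as an engineer would, in place of code of your own. Each camera call takes 0.05 s, during which the arm holds its last target. There are 200 camera calls.

## Working session

There is one attempt and no reset: what is moved stays moved. The work goes in short steps, Python scripts to look and compute and a tool call to move; the robot and the scene stay as the last step left them, time stands still between calls to the robot, and variables do not carry over. Pictures are saved under pics/ and viewed, at most 14 in all, crops included, and the job is handed in when it is done.

Besides the shell and the picture viewer there is one more tool, called after "Call:" as name(argument=value, ...) on one line, values as JSON. drive_tool: Moves the arm, as the interface text tells. Its arguments: {"type":"object","properties":{"targets":{"type":"array"}},"required":["targets"]}

```bash
ls; mkdir -p pics; python3 - <<'E'
from station import readout, read_camera, get_calibration, robot
import cv2,numpy as np
print(readout.state()); print(robot.grip_point_offset)
for n in("top","side"):
    p,d=read_camera(n); cv2.imwrite(f"pics/{n}0.png",p); np.save(f"pics/{n}0.npy",d)
    c=get_calibration(n); R=cv2.Rodrigues(np.array(c["rvec"]))[0]; print(n,c["intrinsics"],-R.T@np.array(c["tvec"]).ravel(),R)
E
```

```text
pics
{'time_s': 0.0, 'joints': array([-7.97333255e+01,  2.01252734e+01,  9.46793651e+01, -8.99825473e-04,
        6.52673795e+01, -4.84767863e+00]), 'joint_velocities': array([ 0.02333467, -0.00642529, -0.0930856 , -0.01803492, -0.10499116,
       -0.00046227]), 'joint_torque': array([ 1.87000587e-03, -5.06091642e+01, -2.91403359e+01, -1.06723871e-05,
        4.47208760e-03, -2.00615085e-05]), 'tcp_pos': array([ 143.36288388, -530.61383805,  230.73346706]), 'tcp_rot': array([-1.79928171e+02, -5.27214504e-03,  1.51147268e+01]), 'wrist_force': array([-0.22169787, -0.09787245, -0.79300944]), 'moment': array([ 0.01491172, -0.00040633,  0.02933932]), 'grip_force': 0.0, 'opening': 85.29348364249583}
18.700000000000003
top [[408.21459107   0.         318.89037813]
 [  0.         408.21459107 194.45102626]
 [  0.           0.           1.        ]] [ 380.43552424   -9.30015948 1190.77483329] [[-0.00209854 -0.99987666 -0.01556474]
 [-0.99212453  0.00403106 -0.12519055]
 [ 0.12523785  0.01517944 -0.99201062]]
side [[498.37944944   0.         313.64914759]
 [  0.         498.37944944 193.8177138 ]
 [  0.           0.           1.        ]] [-106.66057845  871.81617796 1366.80176436] [[-0.80937056 -0.587294    0.00224902]
 [-0.45674868  0.62704495 -0.63102715]
 [ 0.36918822 -0.51176204 -0.77575748]]
```

View pics/top0.png

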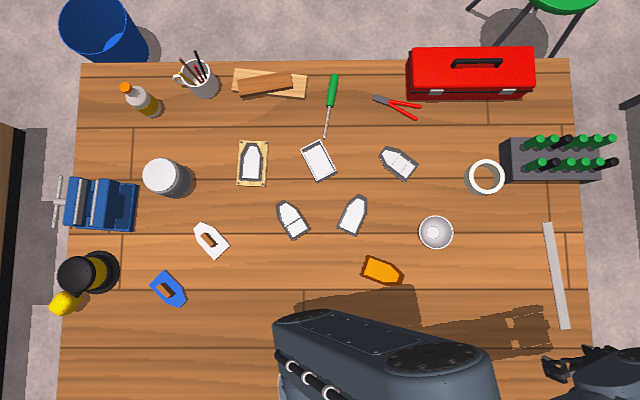

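View pics/side0.png

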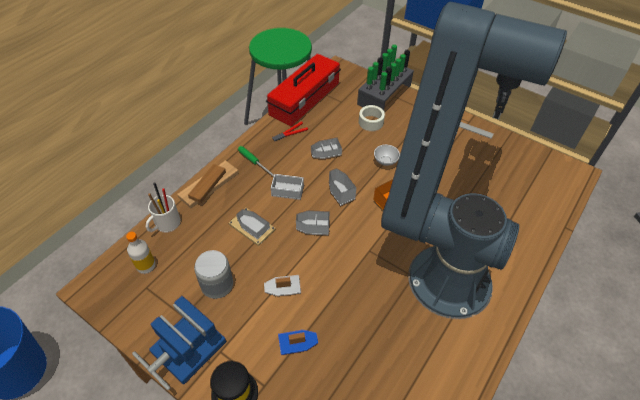

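The top view shows base_tray on its board at (252,162), nose up. The loose trays are at (293,219), (352,215) and (398,163), and the white lid with its brown rib at (210,240). The blue lid, orange tray, box, dish, can, tape and screwdriver are bystanders.

```bash
cat > h.py <<'E'
import cv2,numpy as np
from station import readout, read_camera, get_calibration, robot
def cam(n):
    c=get_calibration(n); return np.array(c["intrinsics"]),cv2.Rodrigues(np.array(c["rvec"]))[0],np.array(c["tvec"]).ravel()
def cloud(n,d):
    K,R,t=cam(n); v,u=np.mgrid[:400,:640]
    P=np.stack([(u-K[0,2])/K[0,0]*d,(v-K[1,2])/K[1,1]*d,d],-1)
    return (P-t)@R
def proj(n,X):
    K,R,t=cam(n); p=(R@np.array(X).T).T+t; p=p@K.T; return p[:,:2]/p[:,2:]
def ray(n,px,z):
    K,R,t=cam(n); px=np.atleast_2d(np.array(px,float)); r=np.c_[px,np.ones(len(px))]@np.linalg.inv(K).T@R; C=-R.T@t
    return C+r*((z-C[2])/r[:,2])[:,None]
E
python3 - <<'E'
from h import *
p=cv2.imread("pics/top0.png");d=np.load("pics/top0.npy");P=cloud("top",d)
hsv=cv2.cvtColor(p,cv2.COLOR_BGR2HSV)
m=((P[...,2]>8)&(hsv[...,1]<70)&(d>0)).astype(np.uint8)
m[:120]=0;m[280:]=0
n,l,s,c=cv2.connectedComponentsWithStats(m)
for i in range(1,n):
    if s[i,4]<60: continue
    z=P[l==i][:,2]; print(i,s[i],c[i].round(),np.percentile(z,[5,50,90,97,99.5]).round(),np.median(P[l==i],0).round())
a=cv2.resize(p[130:270,180:430],None,fx=3.2,fy=3.2,interpolation=cv2.INTER_CUBIC);cv2.imwrite("pics/c1.png",a[:600,:800])
q=cv2.imread("pics/side0.png");cv2.imwrite("pics/c2.png",cv2.resize(q[125:310,220:410],None,fx=3.2,fy=3.2,interpolation=cv2.INTER_CUBIC))
E
```

```text
2 [ 464  134  155   62 3768] [535. 164.] [ 23.  81. 114. 179. 183.] [ 597. -572.   81.]
12 [300 139  36  43 292] [318. 159.] [12. 42. 46. 48. 49.] [631.   8.  42.]
15 [239 143  24  39 764] [251. 163.] [11. 16. 41. 44. 46.] [620. 208.  16.]
21 [379 146  40  36 795] [397. 162.] [10. 16. 44. 46. 47.] [ 621. -220.   16.]
30 [ 142  158   50   40 1490] [166. 178.] [ 29. 122. 126. 128. 129.] [564. 417. 122.]
41 [ 51 176  15  53 281] [ 57. 202.] [ 62.  69.  74.  76. 139.] [503. 740.  69.]
42 [ 73 179  14  46 386] [ 80. 202.] [103. 130. 140. 141. 143.] [498. 639. 130.]
45 [ 89 180  10  46 146] [ 94. 202.] [135. 138. 141. 142. 143.] [496. 596. 138.]
52 [336 194  31  42 781] [353. 215.] [10. 15. 72. 74. 76.] [469. -90.  15.]
53 [276 200  34  40 747] [290. 219.] [10. 14. 58. 60. 62.] [455.  92.  14.]
56 [419 215  34  34 754] [436. 232.] [ 9. 23. 40. 42. 45.] [ 419. -327.   23.]
58 [194 222  36  38 610] [210. 240.] [12. 16. 19. 21. 50.] [398. 318.  16.]
77 [ 86 251  33  29 351] [107. 264.] [ 9. 15. 31. 34. 36.] [336. 607.  15.]
81 [ 56 256  40  24 720] [ 76. 270.] [112. 120. 123. 125. 126.] [320. 641. 120.]
```

View pics/c1.png

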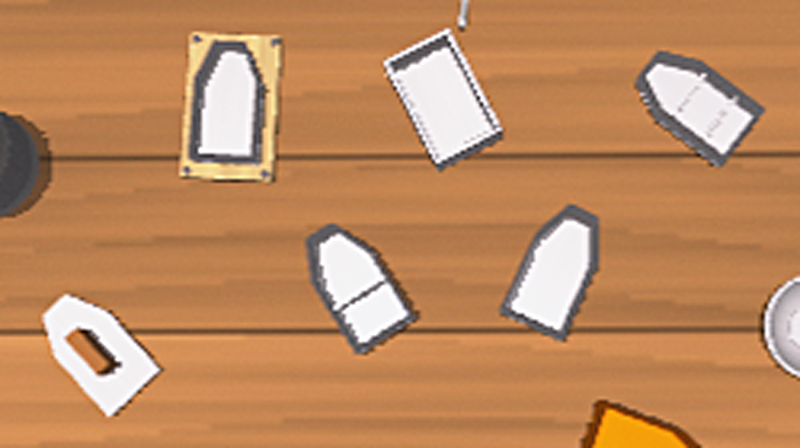

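View pics/c2.png

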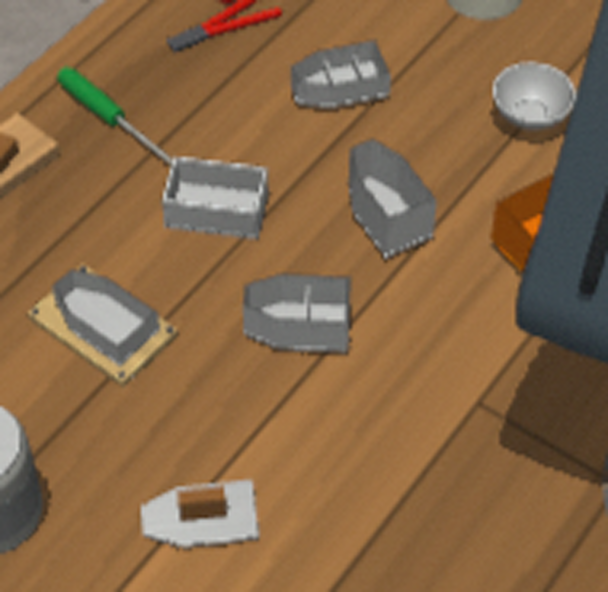

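The crops confirm it by rim height and partitions: deep is at (352,215), nose up and right. Middle is at (290,219), nose up and left, and shallow is at (397,162), nose left and up. The lid's nose points up and left.

```bash
cat >> h.py <<'E'
def pose(pts):
    """x,y,yaw of tray outline from rim points (world xy): hull centroid, min-area rectangle, nose on the narrow side"""
    h=cv2.convexHull(pts.astype(np.float32)); M=cv2.moments(h); c=np.array([M["m10"],M["m01"]])/M["m00"]
    b=cv2.boxPoints(cv2.minAreaRect(h)); e=b[1]-b[0],b[2]-b[1]; e=max(e,key=np.linalg.norm); L=np.linalg.norm(e); a=e/L
    q=(pts-c)@a; n=np.array([-a[1],a[0]]); w=(pts-c)@n
    if np.ptp(w[q>q.max()-18])>np.ptp(w[q<q.min()+18]): a=-a
    r=cv2.minAreaRect(h); R=np.array(r[0]); Rc=R-4*a  # rectangle centre lies at x=+4
    return c.round(1),Rc.round(1),round(np.degrees(np.arctan2(a[1],a[0])),1),np.round(r[1],1)
T={"base":((620,208),42,12),"deep":((469,-90),72,12),"middle":((455,92),58,12),"shallow":((621,-220),44,10),"lid":((398,318),16,8)}
def measure(k,views,c0=None,ztop=None):
    c,z,dz=T[k]; c=c0 or c; z=ztop or z
    for n in views:
        p,d=read_camera(n); P=cloud(n,d); hsv=cv2.cvtColor(p,cv2.COLOR_BGR2HSV)
        m=(d>0)&(np.hypot(P[...,0]-c[0],P[...,1]-c[1])<72)&(P[...,2]>z-dz)&(P[...,2]<z+9)&(hsv[...,1]<70)
        m=m.astype(np.uint8); N,l,s,_=cv2.connectedComponentsWithStats(m,connectivity=8)
        pts=P[np.isin(l,[i for i in range(1,N) if s[i,4]>8])]
        print(k,n,len(pts),round(float(np.median(pts[:,2])),1),*pose(pts[:,:2]))
E
python3 - <<'E'
from h import *
for k in T: measure(k,("top","side"))
E
```

```text
base top 176 40.2 [619.1 206.7] [619.2 206.7] -2.7 [ 58.5 107. ]
base side 209 40.1 [621.6 210.4] [623.  211.6] -2.7 [ 62.7 113.5]
deep top 161 72.0 [465.8 -85.9] [466.3 -86.2] -25.3 [ 58.6 107.8]
deep side 203 69.2 [467.1 -82.4] [467.9 -82.9] -25.6 [ 62.9 113.4]
middle top 153 57.5 [454.6  88.3] [454.9  89. ] 32.6 [107.5  59.2]
middle side 221 55.5 [456.8  92.2] [456.7  92.9] 35.2 [104.4  67.8]
shallow top 206 43.0 [ 619.2 -217.9] [ 619.  -218.4] 51.6 [106.5  60.6]
shallow side 175 40.5 [ 620.7 -216.3] [ 620.2 -215.5] 55.9 [109.9  69.7]
lid top 598 15.4 [399.2 322.6] [399.7 323.2] 43.7 [108.7  60.4]
lid side 458 17.1 [401.8 325.2] [402.3 325. ] 44.3 [107.8  63.4]
```

```bash
cat >> h.py <<'E'
from scipy.spatial.transform import Rotation as Ro
def need(x,y,z,yaw,turn_first=True):
    """shift in tool units (after the turn if turn_first) and turn in units"""
    s=readout.state(); R0=Ro.from_euler("xyz",s["tcp_rot"],degrees=True); R1=Ro.from_euler("xyz",[180,0,yaw],degrees=True)
    rv=(R0.inv()*R1).as_rotvec()/0.15; D=np.array([x,y,z])-s["tcp_pos"]
    print("t",round(s["time_s"],2),"turn",rv.round(3),"shift after turn",(R1.inv().apply(D)/50).round(3),"before",(R0.inv().apply(D)/50).round(3))
E
python3 -c "
from h import *
need(467,-84,130,-25.4)"
```

```text
t 0.6 turn [ 0.    -0.     4.714] shift after turn [  2.011 -10.85    2.026] before [ 8.578 -6.942  2.026]
```

Call:
drive_tool(targets=[[0,0,0,0,0,0.943,1],[0,0,0,0,0,0.943,1],[0,0,0,0,0,0.943,1],[0,0,0,0,0,0.943,1],[0,0,0,0,0,0.942,1],[0.144,-0.775,0.144,0,0,0,1],[0.144,-0.775,0.144,0,0,0,1],[0.144,-0.775,0.144,0,0,0,1],[0.144,-0.775,0.144,0,0,0,1],[0.144,-0.775,0.144,0,0,0,1],[0.144,-0.775,0.144,0,0,0,1],[0.144,-0.775,0.144,0,0,0,1],[0.144,-0.775,0.144,0,0,0,1],[0.144,-0.775,0.144,0,0,0,1],[0.144,-0.775,0.144,0,0,0,1],[0.144,-0.775,0.144,0,0,0,1],[0.144,-0.775,0.144,0,0,0,1],[0.144,-0.775,0.144,0,0,0,1],[0.144,-0.775,0.154,0,0,0,1],[0,0,0,0,0,0,1]])

```text
time_s: 2.6
tcp_pos: [468.7, -81.2, 129.3]
tcp_rot: [-180.0, 0.0, -25.2]
wrist_force: [-0.2, 0.4, 0.5]
opening: 85.3
grip_force: 0.0
```

```bash
python3 -c "
from h import *
need(467,-84,32,-25.4)"
```

```text
t 2.6 turn [-0.003  0.002  0.023] shift after turn [-0.007  0.065  1.946] before [-0.007  0.066  1.946]
```

Call:
drive_tool(targets=[[0,0.065,0.4,0,0,0.02,1],[0,0,0.4,0,0,0,1],[0,0,0.4,0,0,0,1],[0,0,0.4,0,0,0,1],[0,0,0.34,0,0,0,1],[0,0,0,0,0,0,1],[0,0,0,0,0,0,-1],[0,0,0,0,0,0,-1],[0,0,0,0,0,0,-1],[0,0,0,0,0,0,-1],[0,0,0,0,0,0,-1],[0,0,0,0,0,0,-1],[0,0,0,0,0,0,-1],[0,0,0,0,0,0,-1]])

```text
time_s: 4.0
tcp_pos: [466.5, -87.3, 34.3]
tcp_rot: [-180.0, -0.1, -25.6]
wrist_force: [-0.6, 0.4, 6.2]
opening: 59.0
grip_force: 65.2
```

Call:
drive_tool(targets=[[0,0,-0.3,0,0,0,-1],[0,0,-0.6,0,0,0,-1],[0,0,-0.6,0,0,0,-1],[0,0,-0.5,0,0,0,-1],[0,0,0,0,0,-0.67,-1],[0,0,0,0,0,-0.67,-1],[0,0,0,0,0,-0.67,-1],[0,0,0,0,0,-0.66,-1],[0,0,0,0,0,0,-1]])

```text
time_s: 4.9
tcp_pos: [465.7, -87.1, 133.5]
tcp_rot: [180.0, -0.0, -2.5]
wrist_force: [0.2, 0.5, -2.6]
opening: 59.4
grip_force: 65.7
```

```bash
python3 -c "
from h import *
need(620.5,207.5,130,-2.7)"
```

```text
t 4.9 turn [ 0.001 -0.004  0.019] shift after turn [ 2.815 -6.031  0.071] before [ 2.832 -6.024  0.071]
```

Call:
drive_tool(targets=[[0.15,-0.3,0,0,0,0.02,-1],[0.3,-0.66,0,0,0,0,-1],[0.35,-0.75,0,0,0,0,-1],[0.35,-0.75,0,0,0,0,-1],[0.35,-0.75,0,0,0,0,-1],[0.35,-0.75,0,0,0,0,-1],[0.35,-0.75,0,0,0,0,-1],[0.3,-0.66,0,0,0,0,-1],[0.22,-0.45,0,0,0,0,-1],[0.1,-0.2,0.07,0,0,0,-1],[0,0,0,0,0,0,-1],[0,0,0,0,0,0,-1],[0,0,0,0,0,0,-1]])

```text
time_s: 6.2
tcp_pos: [620.9, 205.5, 129.6]
tcp_rot: [180.0, 0.0, -2.9]
wrist_force: [0.1, -1.0, -2.0]
opening: 59.1
grip_force: 65.8
```

```bash
python3 - <<'E'
from h import *
need(620.5,207.5,80,-2.7)
for n,(a,b,c,d) in {"top":(100,230,180,330),"side":(140,260,200,330)}.items():
    p,_=read_camera(n); cv2.imwrite(f"pics/{n}1.png",p)
    if n=="side": cv2.imwrite("pics/c3.png",cv2.resize(p[120:270,170:370],None,fx=3.5,fy=3.5))
E
```

```text
t 6.2 turn [ 0.002  0.002 -0.022] shift after turn [-0.01  -0.039  0.993] before [-0.01  -0.039  0.993]
```

View pics/c3.png

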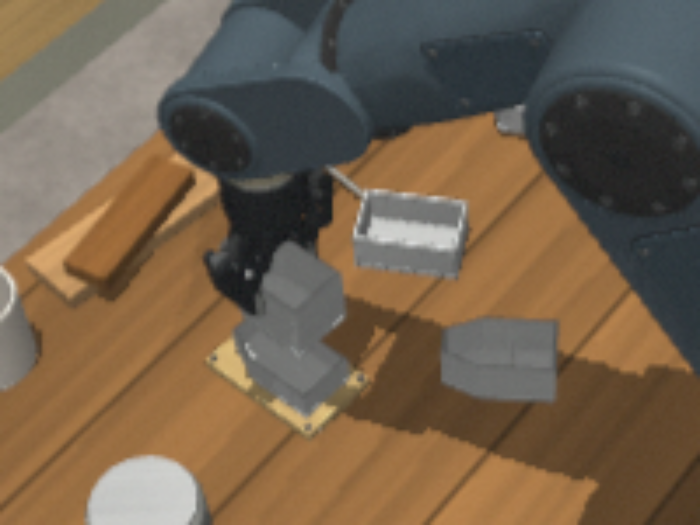

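The crop shows the deep tray held level over the base, with its nose the same way as the base's. Lowering now.

Call:
drive_tool(targets=[[0,-0.04,0.2,0,0,-0.02,-1],[0,0,0.4,0,0,0,-1],[0,0,0.3,0,0,0,-1],[0,0,0.12,0,0,0,-1],[0,0,0.06,0,0,0,-1],[0,0,0.04,0,0,0,-1],[0,0,0,0,0,0,-1]])

```text
time_s: 7.0
tcp_pos: [621.6, 208.8, 73.8]
tcp_rot: [-180.0, -0.0, -2.6]
wrist_force: [-0.3, -0.3, -2.2]
opening: 59.1
grip_force: 65.7
```

Call:
drive_tool(targets=[[0,0.02,0.04,0,0,0,-1],[0,0,0.04,0,0,0,-1],[0,0,0.04,0,0,0,-1],[0,0,0.03,0,0,0,-1],[0,0,0,0,0,0,-1]])

```text
time_s: 7.5
tcp_pos: [621.3, 207.7, 66.4]
tcp_rot: [180.0, -0.0, -2.6]
wrist_force: [-3.6, -1.1, 3.1]
opening: 59.4
grip_force: 66.0
```

Call:
drive_tool(targets=[[-0.02,0,0.02,0,0,0,-1],[0,0,0.02,0,0,0,-1],[0,0,0,0,0,0,-1]])

```text
time_s: 7.8
tcp_pos: [621.3, 207.8, 66.3]
tcp_rot: [-180.0, -0.2, -2.6]
wrist_force: [-4.9, -2.2, 17.3]
opening: 59.1
grip_force: 68.0
```

Seated: it has stopped at the expected height. Releasing and backing up.

Call:
drive_tool(targets=[[0,0,-0.03,0,0,0,-1],[0,0,0,0,0,0,1],[0,0,0,0,0,0,1],[0,0,0,0,0,0,1],[0,0,0,0,0,0,1],[0,0,-0.2,0,0,0,1],[0,0,-0.7,0,0,0,1],[0,0,-0.7,0,0,0,1],[0,0,-0.5,0,0,0,1],[0,0,0,0,0,0.8,1],[0,0,0,0,0,0,1]])

```text
time_s: 8.9
tcp_pos: [620.6, 207.9, 171.9]
tcp_rot: [-180.0, -0.1, -9.6]
wrist_force: [0.3, -0.5, -0.5]
opening: 85.7
grip_force: 0.0
```

```bash
python3 -c "
from h import *
need(455.5,90.0,130,33.3)"
```

```text
t 8.9 turn [-1.000e-03 -1.300e-02 -4.993e+00] shift after turn [-4.054  0.157  0.839] before [-2.864  2.876  0.832]
```

Call:
drive_tool(targets=[[-0.4,0.4,0,0,0,0,1],[-0.5,0.5,0,0,0,0,1],[-0.5,0.5,0,0,0,0,1],[-0.5,0.5,0,0,0,0,1],[-0.5,0.5,0,0,0,0,1],[-0.46,0.48,0,0,0,0,1],[0,0,0.1,0,0,-0.95,1],[0,0,0.2,0,0,-0.95,1],[0,0,0.2,0,0,-0.95,1],[0,0,0.2,0,0,-0.95,1],[0,0,0.13,0,0,-0.95,1],[0,0,0,0,0,-0.24,1],[0,0,0,0,0,0,1]])

```text
time_s: 10.2
tcp_pos: [455.2, 89.3, 128.6]
tcp_rot: [-180.0, 0.1, 33.6]
wrist_force: [0.8, 0.1, 0.2]
opening: 85.2
grip_force: 0.0
```

```bash
python3 -c "
from h import *
need(455.5,90.0,24,33.3)
measure('deep',('top','side'),(620,208),104)"
```

```text
t 10.2 turn [-0.004  0.007  0.031] shift after turn [ 0.013 -0.008  2.093] before [ 0.016 -0.007  2.093]
deep top 204 101.6 [618.8 205.6] [619.4 205.6] -2.6 [ 58.6 109. ]
deep side 221 101.6 [620.4 208.2] [621.1 208.2] -3.1 [ 63.4 110.8]
```

Call:
drive_tool(targets=[[0.01,-0.01,0.3,0,0,0.02,1],[0,0,0.45,0,0,0,1],[0,0,0.45,0,0,0,1],[0,0,0.45,0,0,0,1],[0,0,0.3,0,0,0,1],[0,0,0.14,0,0,0,1],[0,0,0,0,0,0,1],[0,0,0,0,0,0,-1],[0,0,0,0,0,0,-1],[0,0,0,0,0,0,-1],[0,0,0,0,0,0,-1],[0,0,0,0,0,0,-1],[0,0,0,0,0,0,-1],[0,0,0,0,0,0,-1],[0,0,0,0,0,0,-1]])

```text
time_s: 11.8
tcp_pos: [456.1, 90.2, 25.6]
tcp_rot: [180.0, -0.1, 33.2]
wrist_force: [-2.6, -0.6, 6.0]
opening: 59.2
grip_force: 65.2
```

Call:
drive_tool(targets=[[0,0,-0.3,0,0,0,-1],[0,0,-0.6,0,0,0,-1],[0,0,-0.7,0,0,0,-1],[0,0,-0.7,0,0,0,-1],[0,0,-0.5,0,0,0,-1],[0,0,-0.2,0,0,0.5,-1],[0,0,0,0,0,0.8,-1],[0,0,0,0,0,0.8,-1],[0,0,0,0,0,0.8,-1],[0,0,0,0,0,0.8,-1],[0,0,0,0,0,0.46,-1],[0,0,0,0,0,0,-1]])

```text
time_s: 13.0
tcp_pos: [455.5, 90.0, 174.9]
tcp_rot: [-180.0, -0.0, -2.6]
wrist_force: [0.1, -0.4, -1.4]
opening: 59.0
grip_force: 65.2
```

```bash
python3 -c "
from h import *
need(620.5,207.7,175,-2.6)"
```

```text
t 13.0 turn [-0.001 -0.003  0.001] shift after turn [ 3.189e+00 -2.500e+00 -2.000e-03] before [ 3.19 -2.5   0.  ]
```

Call:
drive_tool(targets=[[0.2,-0.16,0,0,0,0,-1],[0.4,-0.32,0,0,0,0,-1],[0.5,-0.4,0,0,0,0,-1],[0.5,-0.4,0,0,0,0,-1],[0.5,-0.4,0,0,0,0,-1],[0.5,-0.38,0,0,0,0,-1],[0.4,-0.3,0,0,0,0,-1],[0.19,-0.14,0,0,0,0,-1],[0,0,0,0,0,0,-1],[0,0,0.2,0,0,0,-1],[0,0,0.4,0,0,0,-1],[0,0,0.2,0,0,0,-1],[0,0,0.1,0,0,0,-1],[0,0,0,0,0,0,-1],[0,0,0,0,0,0,-1]])

```text
time_s: 14.5
tcp_pos: [620.8, 207.8, 130.1]
tcp_rot: [-180.0, -0.0, -2.5]
wrist_force: [-0.3, -0.4, -1.5]
opening: 58.7
grip_force: 65.2
```

Call:
drive_tool(targets=[[0,0,0.06,0,0,0,-1],[0,0,0.05,0,0,0,-1],[0,0,0.04,0,0,0,-1],[0,0,0.04,0,0,0,-1],[0,0,0.03,0,0,0,-1],[0,0,0.02,0,0,0,-1],[0,0,0,0,0,0,-1]])

```text
time_s: 15.2
tcp_pos: [620.6, 207.9, 119.5]
tcp_rot: [180.0, -0.0, -2.5]
wrist_force: [-9.1, -1.9, 16.1]
opening: 59.5
grip_force: 67.5
```

Call:
drive_tool(targets=[[-0.03,0,0,0,0,0,-1],[0,0,0,0,0,0,-1]])

```text
time_s: 15.4
tcp_pos: [620.5, 207.9, 119.6]
tcp_rot: [-180.0, -0.3, -2.5]
wrist_force: [2.0, -1.3, 9.8]
opening: 59.1
grip_force: 66.8
```

Call:
drive_tool(targets=[[0,0,-0.02,0,0,0,-1],[0,0,0,0,0,0,1],[0,0,0,0,0,0,1],[0,0,0,0,0,0,1],[0,0,0,0,0,0,1],[0,0,-0.2,0,0,0,1],[0,0,-0.7,0,0,0,1],[0,0,-0.7,0,0,0,1],[0,0,-0.4,0,0,0,1],[0,0,0,0,0,0,1]])

```text
time_s: 16.4
tcp_pos: [620.3, 208.3, 222.7]
tcp_rot: [-179.9, -0.3, -2.5]
wrist_force: [0.3, -0.1, 0.6]
opening: 85.5
grip_force: 0.0
```

```bash
python3 -c "
from h import *
need(620.2,-216.3,130,52.8)"
```

```text
t 16.4 turn [ 0.008 -0.042 -6.439] shift after turn [-6.766  5.132  1.853] before [0.362 8.487 1.84 ]
```

Call:
drive_tool(targets=[[0,0.3,0,0,0,0,1],[0.04,0.7,0,0,0,0,1],[0.04,0.8,0,0,0,0,1],[0.04,0.8,0,0,0,0,1],[0.04,0.8,0,0,0,0,1],[0.04,0.8,0.1,0,0,0,1],[0.04,0.8,0.1,0,0,0,1],[0.04,0.8,0.1,0,0,0,1],[0.04,0.8,0.1,0,0,0,1],[0.04,0.8,0.1,0,0,0,1],[0,0.7,0.1,0,0,0,1],[0,0.39,0,0,-0.04,0,1],[0,0,0.2,0,0,-0.92,1],[0,0,0.2,0,0,-0.92,1],[0,0,0.2,0,0,-0.92,1],[0,0,0.2,0,0,-0.92,1],[0,0,0.2,0,0,-0.92,1],[0,0,0.2,0,0,-0.92,1],[0,0,0.04,0,0,-0.9,1],[0,0,0,0,0,0,1]])

```text
time_s: 18.4
tcp_pos: [617.1, -216.6, 125.4]
tcp_rot: [-179.6, 0.2, 52.8]
wrist_force: [-0.1, -0.5, -0.5]
opening: 85.2
grip_force: 0.0
```

```bash
python3 -c "
from h import *
need(620.2,-216.3,14,52.5)
measure('middle',('top','side'),(620,207),152)"
```

```text
t 18.4 turn [-0.048  0.027  0.031] shift after turn [0.044 0.046 2.228] before [0.052 0.062 2.228]
middle top 240 150.2 [618.1 205.7] [618.2 205.5] -3.2 [ 58.7 107.6]
middle side 245 149.2 [620.4 207.8] [620.6 208.6] -3.6 [ 63.6 112.9]
```

Call:
drive_tool(targets=[[0.045,0.045,0.3,-0.05,0.03,0.03,1],[0,0,0.45,0,0,0,1],[0,0,0.45,0,0,0,1],[0,0,0.45,0,0,0,1],[0,0,0.3,0,0,0,1],[0,0,0.2,0,0,0,1],[0,0,0.05,0,0,0,1],[0,0,0,0,0,0,1],[0,0,0,0,0,0,-1],[0,0,0,0,0,0,-1],[0,0,0,0,0,0,-1],[0,0,0,0,0,0,-1],[0,0,0,0,0,0,-1],[0,0,0,0,0,0,-1],[0,0,0,0,0,0,-1],[0,0,0,0,0,0,-1]])

```text
time_s: 20.1
tcp_pos: [621.8, -216.9, 17.8]
tcp_rot: [179.8, -0.1, 52.4]
wrist_force: [-1.6, 0.3, 4.6]
opening: 58.7
grip_force: 65.7
```

Call:
drive_tool(targets=[[0,0,-0.3,0,0,0,-1],[0,0,-0.6,0,0,0,-1],[0,0,-0.7,0,0,0,-1],[0,0,-0.7,0,0,0,-1],[0,0,-0.7,0,0,0,-1],[0,0,-0.7,0,0,0.4,-1],[0,0,-0.3,0,0,0.8,-1],[0,0,0,0,0,0.85,-1],[0,0,0,0,0,0.85,-1],[0,0,0,0,0,0.85,-1],[0,0,0,0,0,0.85,-1],[0,0,0,0,0,0.85,-1],[0,0,0,0,0,0.7,-1],[0,0,0,0,0,0.28,-1],[0,0,0,0,0,0,-1]])

```text
time_s: 21.6
tcp_pos: [620.5, -216.4, 217.4]
tcp_rot: [180.0, -0.2, -2.9]
wrist_force: [-0.7, 1.1, -1.7]
opening: 59.2
grip_force: 64.9
```

```bash
python3 -c "
from h import *
need(620.3,207.8,215,-2.8)"
```

```text
t 21.6 turn [ 0.005 -0.022 -0.013] shift after turn [-0.418 -8.473  0.048] before [-0.435 -8.472  0.04 ]
```

Call:
drive_tool(targets=[[-0.03,-0.3,0,0,0,0,-1],[-0.04,-0.6,0,0,0,0,-1],[-0.04,-0.8,0,0,0,0,-1],[-0.04,-0.8,0,0,0,0,-1],[-0.04,-0.8,0,0,0,0,-1],[-0.04,-0.8,0,0,0,0,-1],[-0.04,-0.8,0,0,0,0,-1],[-0.04,-0.8,0,0,0,0,-1],[-0.04,-0.8,0,0,0,0,-1],[-0.04,-0.8,0,0,0,0,-1],[-0.03,-0.6,0,0,-0.02,0,-1],[0,-0.4,0,0,0,0,-1],[0,-0.17,0,0,0,0,-1],[0,0,0,0,0,0,-1],[0,0,0.2,0,0,0,-1],[0,0,0.4,0,0,0,-1],[0,0,0.2,0,0,0,-1],[0,0,0.1,0,0,0,-1],[0,0,0,0,0,0,-1],[0,0,0,0,0,0,-1]])

```text
time_s: 23.6
tcp_pos: [621.3, 207.4, 171.7]
tcp_rot: [180.0, -0.0, -2.9]
wrist_force: [1.3, -0.1, -1.1]
opening: 58.8
grip_force: 65.0
```

Call:
drive_tool(targets=[[-0.02,0,0.06,0,0,0,-1],[0,0,0.05,0,0,0,-1],[0,0,0.04,0,0,0,-1],[0,0,0.04,0,0,0,-1],[0,0,0.03,0,0,0,-1],[0,0,0.03,0,0,0,-1],[0,0,0,0,0,0,-1]])

```text
time_s: 24.3
tcp_pos: [620.0, 207.6, 159.7]
tcp_rot: [180.0, -0.0, -2.9]
wrist_force: [-5.2, -1.5, 7.7]
opening: 58.5
grip_force: 66.0
```

Home at the expected 159.8. Releasing.

Call:
drive_tool(targets=[[-0.02,0,0.02,0,0,0,-1],[0,0,0,0,0,0,-1],[0,0,-0.02,0,0,0,-1],[0,0,0,0,0,0,1],[0,0,0,0,0,0,1],[0,0,0,0,0,0,1],[0,0,0,0,0,0,1],[0,0,-0.2,0,0,0,1],[0,0,-0.7,0,0,0,1],[0,0,-0.7,0,0,0,1],[0,0,-0.4,0,0,0,1],[0,0,0,0,0,0,1]])

```text
time_s: 25.5
tcp_pos: [620.1, 208.0, 262.8]
tcp_rot: [-179.9, -0.3, -2.9]
wrist_force: [0.1, -0.5, -0.7]
opening: 85.3
grip_force: 0.0
```

```bash
python3 -c "
from h import *
need(400.2,324.6,130,44)"
```

```text
t 25.5 turn [ 0.007 -0.038 -5.454] shift after turn [-1.544 -4.732  2.657] before [-4.524 -2.104  2.634]
```

Call:
drive_tool(targets=[[-0.3,-0.14,0,0,0,0,1],[-0.5,-0.24,0,0,0,0,1],[-0.6,-0.28,0,0,0,0,1],[-0.6,-0.28,0,0,0,0,1],[-0.6,-0.28,0.1,0,0,0,1],[-0.6,-0.28,0.2,0,0,0,1],[-0.6,-0.28,0.2,0,0,0,1],[-0.5,-0.22,0.3,0,0,0,1],[-0.22,-0.1,0.3,0,-0.04,0,1],[0,0,0.3,0,0,-0.9,1],[0,0,0.3,0,0,-0.9,1],[0,0,0.3,0,0,-0.9,1],[0,0,0.3,0,0,-0.9,1],[0,0,0.2,0,0,-0.9,1],[0,0,0.14,0,0,-0.9,1],[0,0,0,0,0,-0.05,1],[0,0,0,0,0,0,1]])

```text
time_s: 27.2
tcp_pos: [397.9, 323.8, 126.6]
tcp_rot: [-179.8, 0.3, 43.8]
wrist_force: [-0.7, 0.8, 0.7]
opening: 85.4
grip_force: 0.0
```

```bash
python3 -c "
from h import *
need(400.2,324.6,22,44)
measure('shallow',('top','side'),(620,207),186)"
```

```text
t 27.2 turn [-0.028  0.035 -0.029] shift after turn [0.045 0.02  2.091] before [0.056 0.029 2.091]
shallow top 235 184.7 [616.9 205.6] [617.4 205.7] -3.4 [ 58.7 108.7]
shallow side 184 184.3 [622.7 210. ] [627.2 208.9] 176.3 [ 64.9 108.8]
```

Call:
drive_tool(targets=[[0.045,0.02,0.3,-0.03,0.03,-0.03,1],[0,0,0.45,0,0,0,1],[0,0,0.45,0,0,0,1],[0,0,0.4,0,0,0,1],[0,0,0.3,0,0,0,1],[0,0,0.14,0,0,0,1],[0,0,0,0,0,0,1],[0,0,0,0,0,0,1],[0,0,0,0,0,0,-1],[0,0,0,0,0,0,-1],[0,0,0,0,0,0,-1],[0,0,0,0,0,0,-1],[0,0,0,0,0,0,-1],[0,0,0,0,0,0,-1],[0,0,0,0,0,0,-1],[0,0,0,0,0,0,-1],[0,0,0,0,0,0,-1],[0,0,0,0,0,0,-1]])

```text
time_s: 29.1
tcp_pos: [400.3, 324.7, 24.8]
tcp_rot: [180.0, -0.0, 44.2]
wrist_force: [-1.4, -0.5, 6.6]
opening: 12.8
grip_force: 59.0
```

Call:
drive_tool(targets=[[0,0,-0.3,0,0,0,-1],[0,0,-0.6,0,0,0,-1],[0,0,-0.7,0,0,0,-1],[0,0,-0.7,0,0,0,-1],[0,0,-0.7,0,0,0,-1],[0,0,-0.7,0,0,0,-1],[0,0,-0.5,0,0,0.4,-1],[0,0,-0.3,0,0,0.8,-1],[0,0,0,0,0,0.8,-1],[0,0,0,0,0,0.8,-1],[0,0,0,0,0,0.8,-1],[0,0,0,0,0,0.8,-1],[0,0,0,0,0,0.8,-1],[0,0,0,0,0,0.32,-1],[0,0,0,0,0,0,-1]])

```text
time_s: 30.6
tcp_pos: [400.0, 324.6, 249.2]
tcp_rot: [179.9, 0.0, -3.3]
wrist_force: [-0.7, 0.3, -1.6]
opening: 13.2
grip_force: 58.8
```

```bash
python3 -c "
from h import *
need(619.5,207.7,250,-3.1)"
```

```text
t 30.6 turn [ 0.006  0.004 -0.019] shift after turn [ 4.51   2.098 -0.016] before [ 4.516  2.085 -0.017]
```

Call:
drive_tool(targets=[[0.2,0.09,0,0,0,-0.02,-1],[0.4,0.19,0,0,0,0,-1],[0.5,0.23,0,0,0,0,-1],[0.6,0.28,0,0,0,0,-1],[0.6,0.28,0,0,0,0,-1],[0.6,0.28,0,0,0,0,-1],[0.6,0.28,0,0,0,0,-1],[0.5,0.23,0,0,0,0,-1],[0.35,0.16,0,0,0,0,-1],[0.16,0.07,0,0,0,0,-1],[0,0,0,0,0,0,-1],[0,0,0.2,0,0,0,-1],[0,0,0.3,0,0,0,-1],[0,0,0.2,0,0,0,-1],[0,0,0.05,0,0,0,-1],[0,0,0,0,0,0,-1],[0,0,0,0,0,0,-1]])

```text
time_s: 32.3
tcp_pos: [620.0, 208.5, 212.6]
tcp_rot: [180.0, -0.0, -3.0]
wrist_force: [0.6, 0.1, -1.4]
opening: 12.7
grip_force: 58.8
```

```bash
python3 - <<'E'
from h import *
need(619.5,207.7,200.8,-3.1)
p,_=read_camera("side"); cv2.imwrite("pics/c4.png",cv2.resize(p[120:270,170:370],None,fx=3.5,fy=3.5))
E
```

```text
t 32.3 turn [ 0.001 -0.004  0.007] shift after turn [-0.008  0.017  0.236] before [-0.008  0.017  0.236]
```

View pics/c4.png

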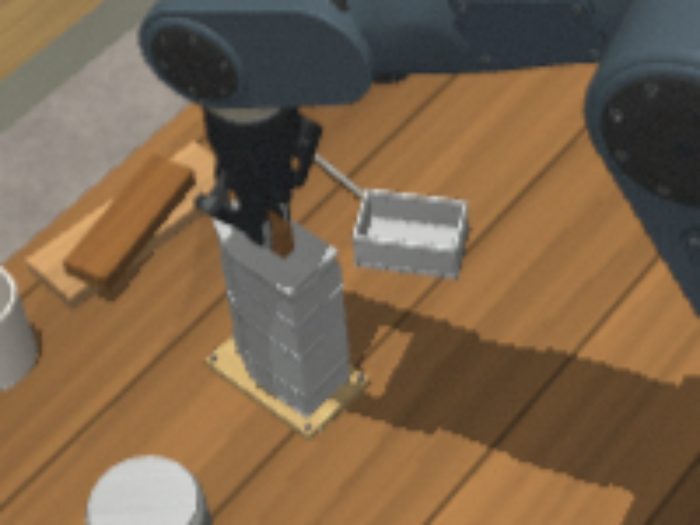

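The crop shows a straight stack of trays with the lid just above it, aligned. Lowering the lid.

Call:
drive_tool(targets=[[-0.01,0.015,0.06,0,0,0,-1],[0,0,0.05,0,0,0,-1],[0,0,0.04,0,0,0,-1],[0,0,0.04,0,0,0,-1],[0,0,0.03,0,0,0,-1],[0,0,0.02,0,0,0,-1],[0,0,0,0,0,0,-1]])

```text
time_s: 33.05
tcp_pos: [619.4, 207.7, 200.9]
tcp_rot: [180.0, -0.0, -3.1]
wrist_force: [-1.1, 0.2, 3.8]
opening: 13.2
grip_force: 59.6
```

Call:
drive_tool(targets=[[0,0,0.03,0,0,0,-1],[0,0,0,0,0,0,-1],[0,0,-0.02,0,0,0,-1],[0,0,0,0,0,0,0],[0,0,0,0,0,0,0],[0,0,0,0,0,0,0],[0,0,0,0,0,0,0],[0,0,-0.2,0,0,0,0],[0,0,-0.6,0,0,0,0],[0,0,-0.7,0,0,0,0],[0,0,-0.6,0,0,0,0],[-0.3,0.3,0,0,0,0,0],[-0.6,0.6,0,0,0,0,0],[-0.6,0.7,0,0,0,0,0],[-0.6,0.7,0,0,0,0,0],[-0.6,0.7,0,0,0,0,0],[-0.4,0.7,0,0,0,0,0],[-0.2,0.4,0,0,0,0,0],[0,0,0,0,0,0,0]])

```text
time_s: 34.95
tcp_pos: [442.7, 10.1, 305.8]
tcp_rot: [180.0, -0.1, -3.2]
wrist_force: [-0.0, 0.6, -0.0]
opening: 42.5
grip_force: 0.0
```

```bash
python3 - <<'E'
from h import *
measure('lid',('top','side'),(620,207),192)
p,_=read_camera("side"); cv2.imwrite("pics/c5.png",cv2.resize(p[100:290,150:400],None,fx=3,fy=3))
E
```

```text
lid top 778 191.5 [618.2 206.4] [618.3 206.1] -4.0 [ 60.8 109.6]
lid side 419 193.1 [618.7 208. ] [619.2 208.7] -4.2 [ 65.3 114. ]
```

View pics/c5.png

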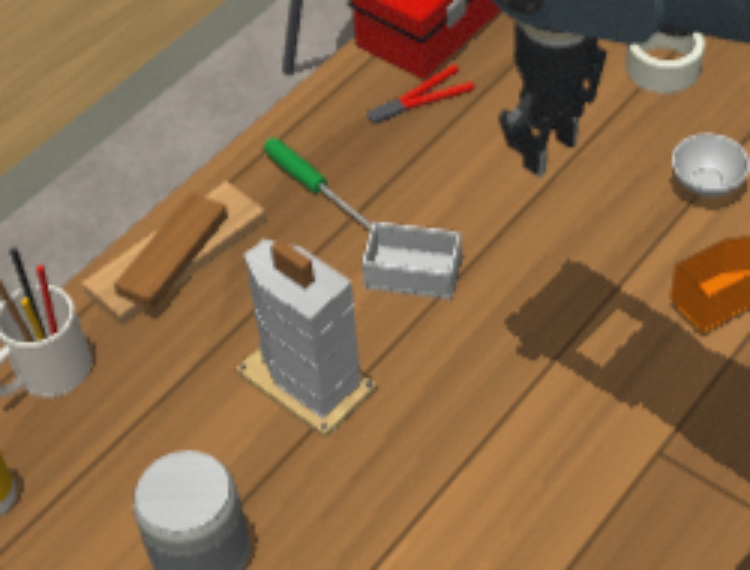

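The stack is complete: the lid plate reads 192 mm, as expected, and the gripper is clear.

```bash
python3 -c "
from station import robot
print(robot.hand_in())"
```

```text
the job is handed in; nothing more can be done
None
```

The deep, middle and shallow trays and their lid are stacked in that order on the fixed tray, noses aligned and each down to its expected seated height, and I handed the job in at about 35 s with the gripper clear and the bystanders untouched.

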